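# Fit the book ledge to the sloping stand

### The job

The sloping book stand has lost its ledge. Of the two wooden ledges on the table take the one with the narrower dovetail foot, slide it narrow end first into the dovetail way from the way's open end, and push it along with a firm hand until it is wedged tight and stays so by itself; do not hammer or force it, and leave the other ledge and everything else on the table where it is.

Things in the scene. Friction and masses are not known exactly. Their poses are not given: they have to be found in the camera images.
- ledge_narrow_grip (a point): Ledge to fit, light wood, 56 mm high: an upright fin 14 mm thick on a dovetail foot 90 mm long, 14 mm high, its underside 44 mm wide at the narrow end, 52 mid, 60 at the wide end, flanks leaning in 20 deg. Point: middle of the fin's thickness, 38 mm above the underside, half-way along the foot. x along the fin to the narrow end, z up from the underside. 0.13-0.25 kg.
- ledge_narrow_tail (a point): Centre of the fin's end face at the foot's wide end, the place to push: 34 mm above the underside, 55 mm behind the grip point. The fin is 100 mm long (45 mm ahead of the grip point, 55 mm behind), from 14 to 56 mm above the underside. Axes as the grip point's.
- ledge_wide_grip (a point): The other ledge, alike but its foot 16 mm wider (60 mm at the narrow end, 76 at the wide end): it does not fit and stays where it is. Point and axes as on the narrow one. The two may lie in either order.
- way_mouth (a point): Open end of the dovetail way across the stand's board: the point lies on the board's surface in the middle of the way, at the board's edge on the robot's left. x: level, along the way, direction to slide in; y: up the slope; z: out of the board (25 deg from vertical, towards the robot). Before the mouth there is free air down to the table, some 60 mm below.
- rail_low: Lower fixed wooden rail of the way, 130 mm long, 14 mm high; origin and axes as the mouth's. The rails' flanks lean in 20 deg and close in 5 deg a side; at the board they are about 61 mm apart at the mouth. Outer edges 98 mm apart.
- stand: Fixed wooden book stand, about 230 x 240 mm, 150 mm high, its board sloping 25 deg down towards the robot; origin at the table under its centre, x to its high side. The upper rail is set up to 2.4 mm further in, differently each time, so the ledge wedges with its middle anywhere from 40 to 58 mm past the mouth: only resistance tells. 15 to 25 N seats it (12 N not always); with its middle under 30 mm in it is loose.
Not all that is in view belongs to the job. Leave any purple or turquoise look-alike of the part that bears ledge_narrow_grip alone.

How it is judged:
By the outcome, as a careful person would: the job done as asked, in the order asked, and still so for the second after the job is handed in, with the robot touching nothing.
It also fails if it takes over 66 s, if anything falls off the work surface, if the arm or the gripper's body presses on something with over 40 N, if the wrist force passes 120 N, or if a joint passes its speed limit or range.

### The arm

A 6-joint arm with a two-finger parallel gripper is mounted at the origin on the work surface. World frame = base frame: x ahead of the robot, y to its left, z up, the work surface at z = 0. Lengths are in m, angles in rad, forces in N, time in s.
With the tool pointing down it reaches from about 0.275 to 0.875 m from the base axis. Payload 12.5 kg.
Tool frame: the origin (TCP) lies midway between the tips of the shut fingers; the grasp point (between the pads) lies 19 mm behind it; z points along the fingers, y is the direction in which the jaws open and shut (so a half turn about z gives the same grasp; the last joint's range is limited). The gripper opens to 85 mm and grips with 20 to 120 N. Pads are 22 mm wide; open, the fingers measure 114 mm over their backs; the gripper's body (76 mm by 85 mm) begins 54 mm behind the grasp point. The pads swing forward as they close: fully open they stand 13 mm farther back than shut.
Start: joints at [-1.235, 0.351, 1.652, -0, 1.139, -0.085], TCP at [0.225, -0.502, 0.231] pointing down, gripper open.
Joint ranges: [-2.75, 2.75], [-0.79, 2.1], [0.01, 2.65], [-1.57, 4.71], [0.07, 3.14], [-2.87, 2.87]. Speed limits (rad/s): [2.22, 2.22, 2.79, 3.14, 3.14, 3.14].

### API

Orientations are given as a unit quaternion [w, x, y, z].
In Python, from bench import r gives the robot as it stands. The module is installed in compiled form; this text tells all that it offers.
- The arm moves only by the tool carry_out, never from a script. Its argument "series" is a list of rows, each a list of 6 numbers: the shift along the world's x, y, z scaled (see below), then the turn, a rotation vector about the world's x, y, z scaled (see below). In form: [[x, y, z, wx, wy, wz], ...]. A call has exactly 10 rows; each row shifts and turns the commanded pose from where the row before left it; what a row does not reach is not made up. The controller multiplies each number of a shift by 0.04 m and each number of a turn by 4 degrees. A row lasts 1/8 s, in which the tool goes at most 62.5 mm and 10.7 degrees, less where a joint would pass 70% of its speed; a pose out of reach is approached as far as the arm can. A call with a number of a shift or a turn outside -1 to 1 is refused whole. A call with a gripper value outside its range is refused whole. "claw" is the closure, from 0 (fully open) to 1 (shut), set as the call begins (left out, the last holds). The fingers move at their own pace and stop on an object; the grip force is fixed at half the most. Time passes only in rows, so rows that do not move let the fingers close, or fill a call up. It gives the time, the measured TCP pose, the force and the opening at its end, in the units of the state.
- r.get_state(): the state, without advancing time (a new reading comes with each control period).
- r.camera(name): name is "scene" or "side" or "wrist"; returns (picture, depth): 480x640x3 uint8, red, green, blue; 480x640 float32, m along the optical axis (not along the pixel's ray), 0 where there is no reading.
- r.camera_model(name): a dict with "fovy" (degrees; the focal length in pixels is half the picture's height over the tangent of half this angle, whatever the lens; pixels are square), "cx", "cy" (the principal point, pixels), "rvec" (rotation vector, rad) and "tvec" (3), from world to camera coordinates, as OpenCV has them; the wrist camera has in their place "mount" (4x4, takes a point from camera to tool coordinates, whose origin is the TCP and whose axes are the flange's). Camera axes: x right, y down, z forward; pixel columns grow to the right and rows downward; lengths in m; the calibration is good to about 2 mm. A picture is of the moment at which its call begins: read the wrist's pose just before it. camera_model takes no time and is no camera call.
- r.hand_in(): hands the job in, once; it reports no verdict.
The state is a dict: "t": time; "joint_pos": joint angles; "dq": joint speeds; "joint_torque": joint torques, N m; "tool_pos": TCP position; "tool_rot": TCP orientation; "force": force on the tool from outside, world axes, zero at the start; "wrist_torque": the same for the moment, N m; "grip_width": finger opening in m.
Only numpy, scipy, OpenCV 4.12 (cv2) and the standard library are available. Lean on these libraries where they do the work, as an engineer would, in place of code of your own. Each camera call takes 0.05 s, during which the arm holds its last target.

## Working session

There is one attempt and no reset: what is moved stays moved. The work goes in short steps, Python scripts to look and compute and a tool call to move; the robot and the scene stay as the last step left them, time stands still between calls to the robot, and variables do not carry over. Pictures are saved under pics/ and viewed, and the job is handed in when it is done.

Besides the shell and the picture viewer there is one more tool, called as name([rows], argument=value, ...), one row to a line, values as JSON. carry_out: Moves the arm, as the interface text tells. Its arguments: {"type":"object","properties":{"series":{"type":"array","items":{"type":"array","items":{"type":"number","minimum":-1,"maximum":1}}},"claw":{"type":"number"}},"required":["series"]}

```bash
mkdir -p pics
cat > h.py <<'E'
import numpy as np, cv2
from scipy.spatial.transform import Rotation as R
from bench import r
def grab(n,tag):
    s=r.get_state(); im,d=r.camera(n); np.savez(f'{tag}.npz',im=im,d=d,p=s['tool_pos'],q=s['tool_rot'])
    cv2.imwrite(f'pics/{tag}.png',im[:,:,::-1]); return im,d
def load(tag):
    z=np.load(f'{tag}.npz'); return z['im'],z['d'],z['p'],z['q']
def pts(n,tag):
    im,d,p,q=load(tag); m=r.camera_model(n)
    f=240/np.tan(np.radians(m['fovy'])/2)
    v,u=np.mgrid[0:480,0:640]
    c=np.stack([(u-m['cx'])/f*d,(v-m['cy'])/f*d,d],-1)
    if 'mount' in m:
        M=np.array(m['mount']); c=c@M[:3,:3].T+M[:3,3]
        q=np.array(q); return c@R.from_quat(q[[1,2,3,0]]).as_matrix().T+p
    Rm=cv2.Rodrigues(np.array(m['rvec'],float))[0]
    return (c-np.array(m['tvec']).ravel())@Rm
E
python3 - <<'E'
from h import *
for n in('scene','side','wrist'):
    im,d=grab(n,n+'0'); m=r.camera_model(n); print(n,m,(d>0).mean())
print(r.get_state())
E
```

```text
scene {'fovy': 46.308666535089415, 'cx': 317.37789264123666, 'cy': 239.0525521106096, 'rvec': array([ 2.35848286,  1.20649456, -0.31832842]), 'tvec': array([-0.37918738, -0.23970339,  1.38347661])} 0.9961328125
side {'fovy': 55.365656136241604, 'cx': 325.7457029163932, 'cy': 235.65415733265306, 'rvec': array([ 0.46924825, -2.54434316,  1.40865934]), 'tvec': array([0.463405  , 0.11164474, 0.70505079])} 0.9960319010416666
wrist {'fovy': 63.989521839716325, 'cx': 315.5045325603506, 'cy': 235.51844747818456, 'mount': array([[ 9.89983313e-04, -9.49000291e-01, -3.15273638e-01,
         8.22252526e-02],
       [ 9.99998198e-01,  1.45011708e-03, -1.22490420e-03,
         1.04664504e-04],
       [ 1.61961813e-03, -3.15271857e-01,  9.49000017e-01,
        -1.42890798e-01],
       [ 0.00000000e+00,  0.00000000e+00,  0.00000000e+00,
         1.00000000e+00]])} 0.996025390625
{'t': 0.15, 'joint_pos': array([-1.23460054e+00,  3.51104640e-01,  1.65228978e+00, -5.80697558e-06,
        1.13907577e+00, -8.45891336e-02]), 'dq': array([-8.42267246e-04, -2.17913278e-03, -2.90865476e-03, -1.17575839e-03,
        1.83907648e-04, -4.99886787e-05]), 'joint_torque': array([-5.15931897e-04, -5.06249928e+01, -2.91500080e+01, -1.44061873e-04,
        3.38555743e-03,  3.39970723e-05]), 'tool_pos': array([ 0.22460519, -0.50176807,  0.23088155]), 'tool_rot': array([-4.34967370e-04,  9.77948680e-01,  2.08844889e-01, -5.76684105e-05]), 'force': array([-0.41434549, -0.39702697,  1.30860448]), 'wrist_torque': array([-0.04372859,  0.01168154,  0.03380411]), 'grip_width': 0.08566530597868523}
```

View pics/scene0.png

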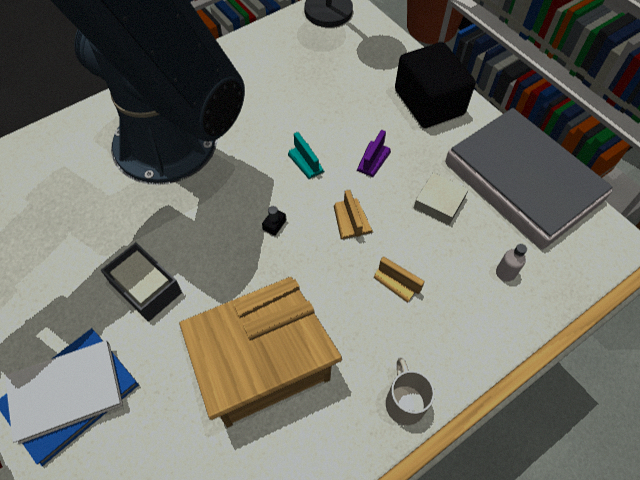

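View pics/side0.png

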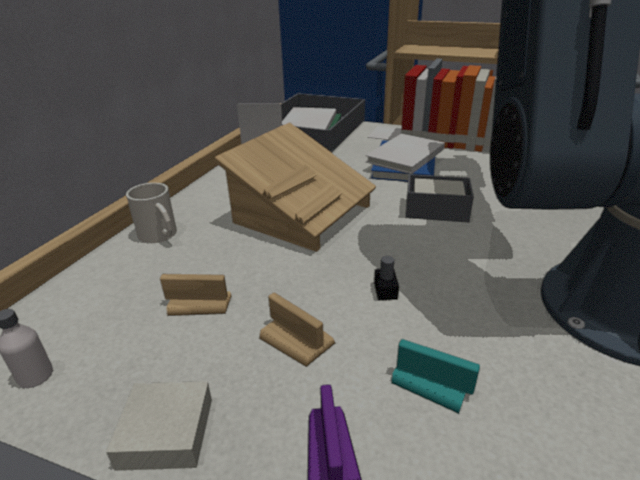

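View pics/wrist0.png

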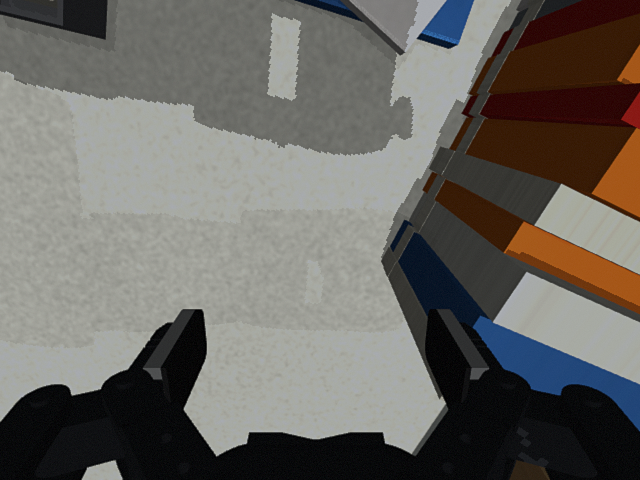

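The scene view shows four candidate ledges: wood at (352,215), wood at (400,278), turquoise at (305,155) and purple at (375,153). The stand is at (262,345), with its rails near (270,308). Next I measure both wooden ledges and the stand.

```bash
cat > m.py <<'E'
from h import *
Ps,Pd=pts('scene','scene0'),pts('side','side0')
ims,imd=load('scene0')[0],load('side0')[0]
def ledge(P,im,box):
    x0,x1,y0,y1=box
    p=P[y0:y1,x0:x1].reshape(-1,3);c=im[y0:y1,x0:x1].reshape(-1,3).astype(int)
    m=(c[:,0]-c[:,2]>35)&(p[:,2]>-.01)&(p[:,2]<.075)
    return p[m]
for name,bs,bd in(('A',(325,380,185,245),(255,340,290,365)),('B',(368,430,250,305),(155,238,268,318))):
  for P,im,b,t in((Ps,ims,bs,'scene'),(Pd,imd,bd,'side')):
    p=ledge(P,im,b); top=p[p[:,2]>.049]
    (cx,cy),(w,h),a=cv2.minAreaRect((top[:,:2]*1000).astype(np.float32))
    fo=p[p[:,2]<.02]
    # axis
    e=np.linalg.eigh(np.cov(top[:,:2].T))[1][:,1]; n=np.array([-e[1],e[0]])
    c0=np.array([cx,cy])/1000
    print(name,t,len(p),'zmax',np.percentile(p[:,2],[1,50,98]).round(4),'fin c',round(cx,1),round(cy,1),round(w,1),round(h,1),'axis',e.round(3),np.degrees(np.arctan2(e[1],e[0])).round(1))
    s=(fo[:,:2]-c0)@e*1000; l=(fo[:,:2]-c0)@n*1000
    print('  s range',np.percentile(s,[1,99]).round(1),'topsrange',np.percentile((top[:,:2]-c0)@e*1000,[1,99]).round(1))
    for k in range(-60,61,15):
        q=l[(abs(s-k)<6)]
        if len(q)>3: print('   s',k,'lat',q.min().round(1),q.max().round(1),len(q))
E
python3 m.py
python3 - <<'E'
import cv2
a=cv2.imread('pics/scene0.png')[180:310,320:440]
b=cv2.imread('pics/side0.png')[260:370,150:345]
cv2.imwrite('pics/c1.png',cv2.resize(a,None,fx=4,fy=4,interpolation=2))
cv2.imwrite('pics/c2.png',cv2.resize(b,None,fx=4,fy=4,interpolation=2))
E
```

```text
A scene 986 zmax [-0.      0.0149  0.0584] fin c 455.7 234.8 14.9 100.5 axis [-0.931  0.366] 158.5
  s range [-38.9  60.7] topsrange [-48.6  48.8]
   s -45 lat -26.7 33.0 7
   s -30 lat -37.6 35.8 112
   s -15 lat -35.2 34.5 101
   s 0 lat -33.5 33.2 90
   s 15 lat -33.4 32.6 86
   s 30 lat -33.5 30.5 73
   s 45 lat -28.1 30.2 67
   s 60 lat -27.8 23.1 8
A side 1678 zmax [0.0034 0.0135 0.0563] fin c 450.8 236.3 13.9 97.9 axis [-0.934  0.357] 159.1
  s range [-39.8  48.5] topsrange [-47.6  47.5]
   s -45 lat -34.0 -9.5 22
   s -30 lat -35.3 -6.0 137
   s -15 lat -33.7 -5.8 139
   s 0 lat -32.3 -6.7 141
   s 15 lat -30.9 -8.1 131
   s 30 lat -30.1 25.1 148
   s 45 lat -29.5 26.5 284
B scene 880 zmax [-0.0003  0.0163  0.0587] fin c 634.1 220.7 98.8 16.9 axis [-0.95  -0.312] -161.8
  s range [-39.   51.9] topsrange [-47.6  47.9]
   s -45 lat 13.5 25.7 4
   s -30 lat -38.6 27.4 74
   s -15 lat -38.3 25.4 75
   s 0 lat -37.4 24.8 64
   s 15 lat -37.2 22.8 64
   s 30 lat -36.7 21.8 56
   s 45 lat -36.7 21.5 51
   s 60 lat -36.4 2.3 4
B side 1236 zmax [0.0036 0.0137 0.0563] fin c 629.8 223.5 97.2 13.5 axis [-0.947 -0.322] -161.2
  s range [-39.3  48.8] topsrange [-46.9  47.9]
   s -45 lat -24.3 -5.6 12
   s -30 lat -26.1 -2.1 112
   s -15 lat -25.4 -3.6 109
   s 0 lat -23.3 -3.3 98
   s 15 lat -22.2 -3.6 98
   s 30 lat -21.7 -3.1 97
   s 45 lat -20.3 20.8 121
```

View pics/c1.png

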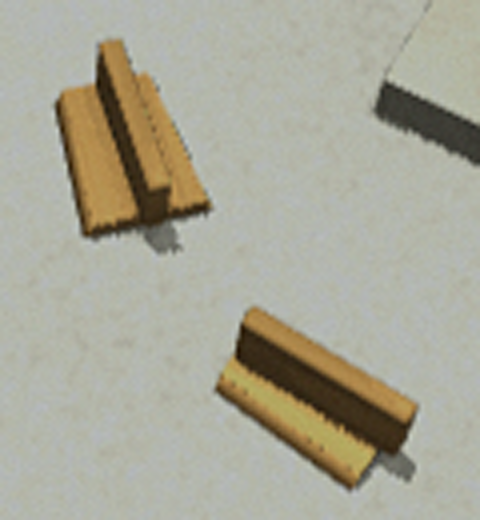

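View pics/c2.png

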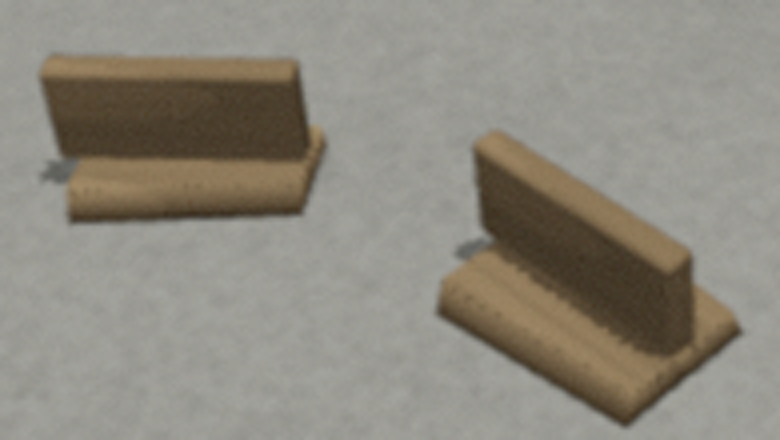

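Ledge B at (400,278) has foot half-widths of about 26 to 20 mm, so it is the narrow one. A measures about 35 to 29 mm. B's narrow end points along yaw ≈ -161.5°, and the fin's overhang sits at the other end, which agrees. Next is the stand.

```bash
cat > st.py <<'E'
from h import *
P=pts('scene','scene0');Q=pts('side','side0')
def plane(p,it=300,tol=.0015,zr=(.8,.97)):
    rng=np.random.default_rng(0);best=None
    for _ in range(it):
        a=p[rng.choice(len(p),3,False)];n=np.cross(a[1]-a[0],a[2]-a[0]);L=np.linalg.norm(n)
        if L<1e-6: continue
        n/=L;n*=np.sign(n[2])
        if not zr[0]<n[2]<zr[1]: continue
        m=abs((p-a[0])@n)<tol
        if best is None or m.sum()>best.sum(): best=m
    c=p[best].mean(0);n=np.linalg.svd(p[best]-c,full_matrices=False)[2][2];n*=np.sign(n[2]);return c,n,best
for nm,X,im,b in(('scene',P,load('scene0')[0],(170,350,270,430)),('side',Q,load('side0')[0],(210,380,120,250))):
    x0,x1,y0,y1=b
    p=X[y0:y1,x0:x1].reshape(-1,3);c=im[y0:y1,x0:x1].reshape(-1,3).astype(int)
    p=p[(c[:,0]-c[:,2]>35)&(p[:,2]>.02)&(p[:,2]<.2)]
    c0,n,m=plane(p)
    print(nm,len(p),m.sum(),'c',c0.round(4),'n',n.round(4),'tilt',np.degrees(np.arccos(n[2])).round(2),'yaw',np.degrees(np.arctan2(n[1],n[0])).round(2))
    up=-n*n[2];up[2]+=1;up/=np.linalg.norm(up); xx=np.cross(up,n)
    print(' up',up.round(4),'x',xx.round(4))
    h=(p-c0)@n;s=(p-c0)@xx;l=(p-c0)@up
    bd=abs(h)<.002
    print(' board s',np.percentile(s[bd],[.5,99.5]).round(4),'l',np.percentile(l[bd],[.5,99.5]).round(4))
    t=(h>.010)&(h<.018)
    print(' rails n',t.sum(),'h',np.percentile(h[t],[10,50,90]).round(4),'s',np.percentile(s[t],[1,99]).round(4),'l',np.percentile(l[t],[1,99]).round(4))
    for k in np.arange(s[t].min(),s[t].max(),.012):
        w=t&(s>=k)&(s<k+.012);ls=np.sort(l[w])
        if len(ls)<4: continue
        g=np.diff(ls);i=g.argmax();print('  s',round(k+.006,4),'l',ls[0].round(4),ls[i].round(4),'|',ls[i+1].round(4),ls[-1].round(4),len(ls))
    O=c0; np.savez('st_'+nm,c=c0,n=n,up=up,x=xx)
E
python3 st.py
python3 - <<'E'
import cv2
a=cv2.imread('pics/scene0.png')[265:435,165:355]
cv2.imwrite('pics/c3.png',cv2.resize(a,None,fx=3.5,fy=3.5,interpolation=2))
E
```

```text
scene 13457 7974 c [ 0.6129 -0.1208  0.1083] n [-0.4178  0.0817  0.9049] tilt 25.19 yaw 168.93
 up [ 0.888  -0.1738  0.4257] x [-0.192  -0.9814  0.    ]
 board s [-0.1292  0.1071] l [-0.1461  0.1011]
 rails n 1586 h [0.012  0.014  0.0158] s [-0.1297 -0.0021] l [-0.1177 -0.0189]
  s -0.1255 l -0.1181 -0.0904 | -0.0482 -0.0191 118
  s -0.1135 l -0.1188 -0.0912 | -0.0469 -0.0183 122
  s -0.1015 l -0.1188 -0.0902 | -0.0483 -0.0186 130
  s -0.0895 l -0.1191 -0.0894 | -0.0516 -0.0181 137
  s -0.0775 l -0.1176 -0.0893 | -0.0496 -0.0182 136
  s -0.0655 l -0.1191 -0.0883 | -0.0511 -0.0179 145
  s -0.0535 l -0.1193 -0.087 | -0.0495 -0.0189 149
  s -0.0415 l -0.1187 -0.0863 | -0.0529 -0.0181 158
  s -0.0295 l -0.1199 -0.0847 | -0.0544 -0.0181 170
  s -0.0175 l -0.1199 -0.084 | -0.0549 -0.0165 167
  s -0.0055 l -0.12 -0.0823 | -0.0549 -0.019 154
side 8945 6096 c [ 0.5984 -0.1018  0.0994] n [-0.4165  0.0794  0.9057] tilt 25.09 yaw 169.2
 up [ 0.8896 -0.1697  0.424 ] x [-0.1873 -0.9823  0.    ]
 board s [-0.1149  0.1208] l [-0.1294  0.1165]
 rails n 1393 h [0.0127 0.014  0.0153] s [-0.1153  0.0137] l [-0.0991 -0.002 ]
  s -0.1117 l -0.0991 -0.0754 | -0.0246 -0.002 130
  s -0.0997 l -0.0991 -0.0746 | -0.0275 -0.0011 125
  s -0.0877 l -0.0992 -0.0742 | -0.0271 -0.0017 119
  s -0.0757 l -0.0993 -0.0722 | -0.0281 -0.0015 125
  s -0.0637 l -0.0999 -0.0712 | -0.0298 -0.0019 128
  s -0.0517 l -0.0991 -0.0709 | -0.0316 -0.0014 122
  s -0.0397 l -0.0995 -0.0692 | -0.0324 -0.0018 129
  s -0.0277 l -0.0995 -0.0683 | -0.0328 -0.0018 128
  s -0.0157 l -0.0997 -0.0676 | -0.0343 -0.0018 122
  s -0.0037 l -0.0992 -0.0675 | -0.0346 -0.0015 132
  s 0.0083 l -0.0997 -0.065 | -0.0357 -0.0016 121
  s 0.0203 l -0.0926 -0.0675 | -0.0309 -0.005 12
```

View pics/c3.png

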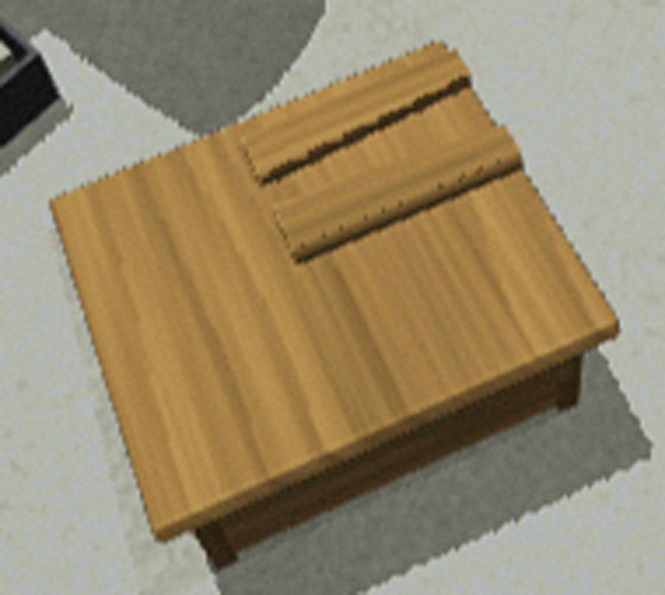

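Both views agree on the mouth: (0.576, 0.019, 0.0785), way yaw -100.9°, tilt 25.1°, rails 14 mm high and 98 mm over their outer edges. Moving towards ledge B.

carry_out([
  [0.5, 1, 0.12, 0, 0, -0.14],
  [0.5, 1, 0.12, 0, 0, -0.14],
  [0.5, 1, 0.12, 0, 0, -0.14],
  [0.5, 1, 0.12, 0, 0, -0.14],
  [0.5, 1, 0.12, 0, 0, -0.14],
  [0.5, 1, 0.12, 0, 0, -0.14],
  [0.5, 1, 0.12, 0, 0, -0.14],
  [0.5, 1, 0.12, 0, 0, -0.14],
  [0.5, 1, 0.12, 0, 0, -0.14],
  [0.5, 1, 0.12, 0, 0, -0.14],
], claw=0)

```text
t: 1.4
tool_pos: [0.4251, -0.1006, 0.2794]
tool_rot: [0.0, 0.987, 0.161, 0.0]
force: [0.1, -0.5, 0.0]
grip_width: 0.0853
```

carry_out([
  [0.5, 0.9, -0.2, 0, 0, 0],
  [0.5, 0.9, -0.2, 0, 0, 0],
  [0.5, 0.9, -0.2, 0, 0, 0],
  [0.5, 0.9, -0.2, 0, 0, 0],
  [0.5, 0.9, -0.2, 0, 0, 0],
  [0.5, 0.9, -0.2, 0, 0, 0],
  [0.5, 0.9, -0.2, 0, 0, 0],
  [0.5, 0.9, -0.2, 0, 0, 0],
  [0.5, 0.9, -0.2, 0, 0, 0],
  [0, 0, 0, 0, 0, 0],
])

```text
t: 2.65
tool_pos: [0.6047, 0.2239, 0.2058]
tool_rot: [-0.0, 0.987, 0.162, -0.001]
force: [-0.4, -0.1, -0.1]
grip_width: 0.0852
```

Run:
```python
from h import *
im,d=grab('wrist','w1'); s=r.get_state(); print(s['t'],s['tool_pos'],s['tool_rot'],s['force'],s['joint_pos'])
P=pts('wrist','w1'); X=P.reshape(-1,3);c=im.reshape(-1,3).astype(int)
m=(c[:,0]-c[:,2]>30)&(X[:,2]>.048)&(X[:,2]<.065)&(np.hypot(X[:,0]-.63,X[:,1]-.222)<.07)
t=X[m]; print(len(t),cv2.minAreaRect((t[:,:2]*1000).astype(np.float32)),np.median(t[:,2]))
e=np.linalg.eigh(np.cov(t[:,:2].T))[1][:,1];e*=-np.sign(e[0]);print(e,np.degrees(np.arctan2(e[1],e[0])))
```

```text
2.7 [0.60444103 0.22265728 0.20627931] [ 1.19903379e-04  9.86875396e-01  1.61481812e-01 -7.50659530e-04] [-0.5612261  -0.21489366  0.39586037] [ 2.80718102e-01  5.46573057e-01  1.41354637e+00 -6.54557981e-05
  1.18299237e+00  1.52715516e+00]
2155 ((633.046630859375, 222.32843017578125), (98.69984436035156, 13.611056327819824), 18.899133682250977) 0.05603965066609795
[-0.94797965 -0.31833095] -161.43798240062662
```

View pics/w1.png

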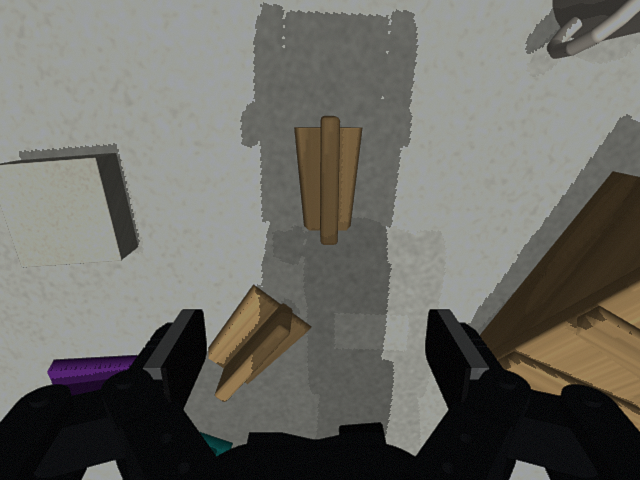

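The wrist view agrees: the fin is at (0.633, 0.222), yaw -161.4°, at pixel (330,180), and the foot is wide at the far end. Descending to grasp.

carry_out([
  [0.12, -0.01, -0.5, 0, 0, 0],
  [0.12, -0.01, -0.5, 0, 0, 0],
  [0.12, -0.01, -0.5, 0, 0, 0],
  [0.12, -0.01, -0.5, 0, 0, 0],
  [0.11, -0.01, -0.5, 0, 0, 0],
  [0, 0, -0.5, 0, 0, 0],
  [0, 0, -0.5, 0, 0, 0],
  [0, 0, -0.5, 0, 0, 0],
  [0, 0, -0.5, 0, 0, 0],
  [0, 0, -0.1, 0, 0, 0],
])

```text
t: 3.95
tool_pos: [0.6275, 0.2198, 0.0215]
tool_rot: [0.0, 0.987, 0.161, -0.001]
force: [0.6, 0.9, 0.0]
grip_width: 0.0854
```

carry_out([
  [0, 0, 0, 0, 0, 0],
  [0, 0, 0, 0, 0, 0],
  [0, 0, 0, 0, 0, 0],
  [0, 0, 0, 0, 0, 0],
  [0, 0, 0, 0, 0, 0],
  [0, 0, 0, 0, 0, 0],
  [0, 0, 0, 0, 0, 0],
  [0, 0, 0, 0, 0, 0],
  [0, 0, 0, 0, 0, 0],
  [0, 0, 0, 0, 0, 0],
], claw=1)

```text
t: 5.2
tool_pos: [0.6285, 0.2201, 0.0237]
tool_rot: [-0.0, 0.987, 0.161, 0.0]
force: [-1.1, -0.7, 6.2]
grip_width: 0.0134
```

carry_out([
  [0, 0, 0.3, 0, 0, 0],
  [0, 0, 0.5, 0, 0, 0],
  [0, 0, 0.5, 0, 0, 0],
  [0, 0, 0.4, 0, 0, 1],
  [0, 0, 0.4, 0, 0, 1],
  [0, 0, 0.4, 0, 0, 1],
  [0, 0, 0.4, 0, 0, 1],
  [0, 0, 0.4, 0, 0, 1],
  [0, 0, 0.4, 0, 0, 1],
  [0, 0, 0.4, 0, 0, 1],
])

```text
t: 6.45
tool_pos: [0.6283, 0.22, 0.1893]
tool_rot: [0.0, 0.918, 0.396, 0.001]
force: [0.1, 0.0, -1.7]
grip_width: 0.0132
```

carry_out([
  [-0.1, -0.2, 0, 0, 0, 1],
  [-0.1, -0.2, 0, 0, 0, 1],
  [-0.1, -0.2, 0, 0, 0, 1],
  [-0.1, -0.2, 0, 0, 0, 1],
  [-0.1, -0.2, 0, 0, 0, 1],
  [-0.1, -0.2, 0, 0, 0, 1],
  [-0.1, -0.2, 0, 0, 0, 1],
  [-0.1, -0.2, 0, 0, 0, 1],
  [-0.1, -0.2, 0, 0, 0, 0.15],
  [-0.1, -0.2, 0, 0, 0, 0],
])

```text
t: 7.7
tool_pos: [0.5881, 0.1396, 0.1879]
tool_rot: [0.0, 0.771, 0.636, 0.0]
force: [-0.3, -0.7, -1.3]
grip_width: 0.0131
```

carry_out([
  [0, -0.1, 0, -0.17, -0.88, 0],
  [0, -0.1, 0, -0.17, -0.88, 0],
  [0, -0.1, 0, -0.17, -0.88, 0],
  [0, -0.1, 0, -0.17, -0.88, 0],
  [0, -0.1, 0, -0.17, -0.88, 0],
  [0, 0, 0, -0.17, -0.88, 0],
  [0, 0, 0, -0.17, -0.88, 0],
  [0, 0, 0, 0, 0, 0],
  [0, 0, 0, 0, 0, 0],
  [0, 0, 0, 0, 0, 0],
])

```text
t: 8.95
tool_pos: [0.5886, 0.1199, 0.1875]
tool_rot: [0.167, 0.753, 0.621, 0.138]
force: [-0.2, 0.2, -1.5]
grip_width: 0.0133
```

```bash
cat > q.py <<'E'
from h import *
import sys
M=np.array([.576,.019,.0785]); xw=np.array([-.190,-.982,0]);n=np.array([-.417,.0805,.9053]);up=np.cross(n,xw)
def rep(s):
    d=s['tool_pos']-M; q=s['tool_rot']; Rm=R.from_quat(np.array(q)[[1,2,3,0]]).as_matrix()
    Rt=np.stack([-xw,np.cross(-n,-xw),-n],1)
    print('t',s['t'],'pos',s['tool_pos'].round(4),'along %.4f up %.4f out %.4f'%(d@xw,d@up,d@n),'F along %.1f up %.1f out %.1f'%tuple(s['force']@a for a in(xw,up,n)),'roterr deg world',np.degrees(R.from_matrix(Rt@Rm.T).as_rotvec()).round(2),'w',round(s['grip_width'],4),'T',s['wrist_torque'].round(2),'q',s['joint_pos'].round(2))
E
python3 - <<'E'
from q import *
rep(r.get_state())
grab('wrist','w2');grab('side','s2');grab('scene','c2s'); 
a=cv2.imread('pics/side0.png')
import numpy as np
o=np.hstack([cv2.resize(cv2.imread('pics/w2.png'),(400,300)),cv2.resize(cv2.imread('pics/s2.png'),(400,300))]);cv2.imwrite('pics/p2.png',o)
E
```

```text
t 8.95 pos [0.5886 0.1199 0.1875] along -0.1014 up 0.0402 out 0.1015 F along -0.1 up -0.8 out -1.3 roterr deg world [ 0.   -0.06 -0.03] w 0.0133 T [ 0.02  0.33 -0.03] q [ 0.19  0.35  1.85 -0.31  0.56  0.61]
```

View pics/p2.png

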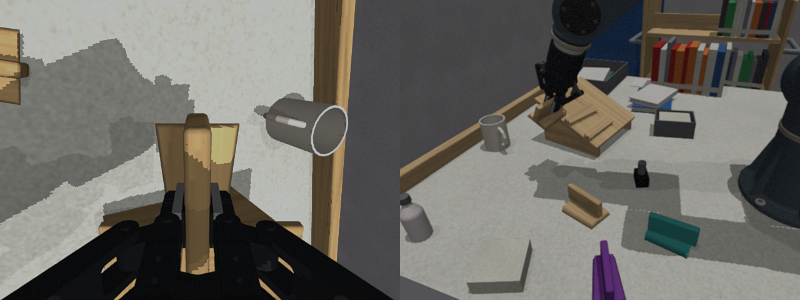

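View pics/c2s.png

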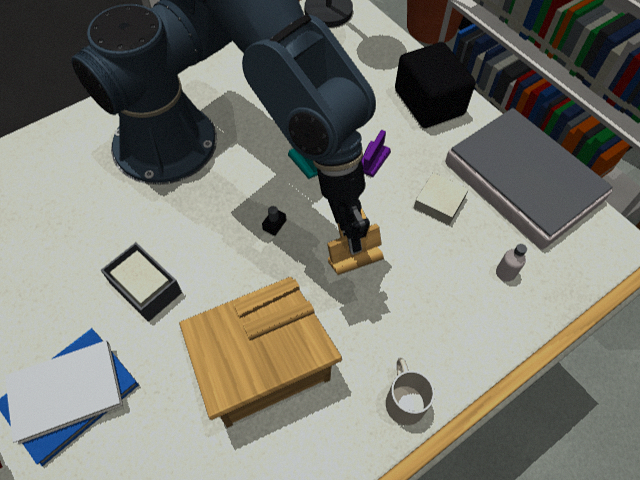

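Run:
```python
from q import *
for cam,tag in(('wrist','w2'),('scene','c2s'),('side','s2')):
    im,d,p,q=load(tag); X=pts(cam,tag).reshape(-1,3);c=im.reshape(-1,3).astype(int)
    Rm=R.from_quat(q[[1,2,3,0]]).as_matrix(); L=(X-p)@Rm
    m=(c[:,0]-c[:,2]>25)&(abs(L[:,0])<.07)&(abs(L[:,1])<.045)&(abs(L[:,2])<.06)
    L=L[m]*1000
    print(cam,len(L),np.histogram(L[:,2],np.arange(-40,32,4)))
    f=L[(L[:,2]>-38)&(L[:,2]<-28)&(abs(L[:,1])<12)]
    if len(f)>20: print(' fin top z',np.median(f[:,2]),'x',np.percentile(f[:,0],[1,99]),'y',np.percentile(f[:,1],[2,98]),'slope y/x',np.polyfit(f[:,0],f[:,1],1), 'slope z/x',np.polyfit(f[:,0],f[:,2],1))
    f=L[(L[:,2]>5)&(L[:,2]<13)&(abs(L[:,1])>9)]
    if len(f)>20: print(' foot top z',np.median(f[:,2]),'x',np.percentile(f[:,0],[1,99]),'y',np.percentile(f[:,1],[1,99]))
```

```text
wrist 18032 (array([   0, 3468, 6074,  123,  112,  104,   88,   87,   84,   82,   57,
         48, 6269,  517,  527,  300,    0]), array([-40, -36, -32, -28, -24, -20, -16, -12,  -8,  -4,   0,   4,   8,
        12,  16,  20,  24,  28]))
 fin top z -31.772922829515338 x [-31.88436066  53.99470893] y [-5.64235728  7.43845195] slope y/x [-0.001599    0.92465759] slope z/x [ 1.79307300e-03 -3.16836568e+01]
 foot top z 10.013882573918854 x [ 0.08712231 44.59124081] y [-23.3135014   24.85719547]
scene 1494 (array([  0,  51, 130,  63,  72,  66,  75,  73,  66,  70,  76,  79, 331,
       138, 124,  68,   4]), array([-40, -36, -32, -28, -24, -20, -16, -12,  -8,  -4,   0,   4,   8,
        12,  16,  20,  24,  28]))
 fin top z -31.37988916758268 x [-45.28543036  52.60598387] y [-5.02948434 10.1113566 ] slope y/x [0.00478315 3.59512778] slope z/x [ 3.11483138e-04 -3.11892774e+01]
 foot top z 10.455599106250766 x [-45.48898996  43.94240661] y [-12.09663512  27.85076203]
side 1293 (array([  3,  62, 192,  41,  40,  36,  29,  31,  20,  22,  20,  34, 439,
       136, 107,  61,   6]), array([-40, -36, -32, -28, -24, -20, -16, -12,  -8,  -4,   0,   4,   8,
        12,  16,  20,  24,  28]))
 fin top z -31.37534008252648 x [-42.19731989  53.71162565] y [-7.67489645  5.26019084] slope y/x [ 0.0031787  -1.96755713] slope z/x [ 3.85401873e-03 -3.13131599e+01]
 foot top z 10.388550028538809 x [-44.41057454  44.7200991 ] y [-25.28628621  22.75512154]
```

The grasp is square and the underside is 24.3 mm ahead of the TCP. Moving to just before the mouth.

carry_out([
  [-0.03, -0.08, -0.27, 0, 0, 0],
  [-0.03, -0.08, -0.27, 0, 0, 0],
  [-0.03, -0.08, -0.27, 0, 0, 0],
  [-0.03, -0.08, -0.27, 0, 0, 0],
  [-0.03, -0.08, -0.27, 0, 0, 0],
  [-0.03, -0.08, -0.27, 0, 0, 0],
  [-0.03, -0.08, -0.27, 0, 0, 0],
  [-0.03, -0.06, -0.22, 0, 0, 0],
  [0, 0, 0, 0, 0, 0],
  [0, 0, 0, 0, 0, 0],
])

```text
t: 10.35
tool_pos: [0.579, 0.0953, 0.1032]
tool_rot: [0.168, 0.753, 0.622, 0.138]
force: [0.6, 0.1, -2.4]
grip_width: 0.013
```

Run:
```python
from q import *
rep(r.get_state())
grab('side','s3');grab('scene','c3s')
a=cv2.imread('pics/s3.png')[90:270,200:400];b=cv2.imread('pics/c3s.png')[220:400,200:400]
cv2.imwrite('pics/p3.png',np.hstack([cv2.resize(x,None,fx=2,fy=2) for x in(a,b)]))
```

```text
t 10.35 pos [0.579  0.0953 0.1032] along -0.0755 up -0.0000 out 0.0273 F along -0.2 up -0.5 out -2.4 roterr deg world [ 0.01 -0.01 -0.06] w 0.013 T [ 0.06  0.31 -0.01] q [ 0.15  0.46  1.94 -0.43  0.35  0.71]
```

View pics/p3.png

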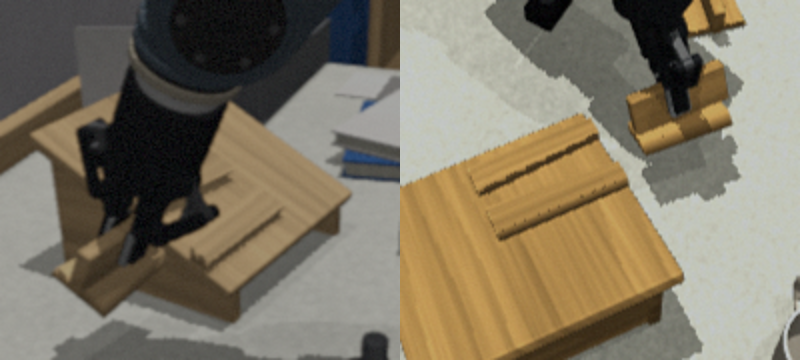

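carry_out([
  [-0.024, -0.123, 0, 0, 0, 0],
  [-0.024, -0.123, 0, 0, 0, 0],
  [-0.024, -0.123, 0, 0, 0, 0],
  [-0.024, -0.123, 0, 0, 0, 0],
  [-0.024, -0.123, 0, 0, 0, 0],
  [-0.024, -0.123, 0, 0, 0, 0],
  [-0.024, -0.123, 0, 0, 0, 0],
  [-0.024, -0.123, 0, 0, 0, 0],
  [-0.024, -0.123, 0, 0, 0, 0],
  [-0.024, -0.123, 0, 0, 0, 0],
])

```text
t: 11.7
tool_pos: [0.569, 0.0457, 0.1029]
tool_rot: [0.168, 0.753, 0.622, 0.138]
force: [0.4, 0.8, -1.6]
grip_width: 0.0132
```

```bash
python3 -c "
from q import *
rep(r.get_state())"
```

```text
t 11.7 pos [0.569  0.0457 0.1029] along -0.0249 up -0.0004 out 0.0271 F along -0.9 up -0.4 out -1.6 roterr deg world [ 0.02 -0.04 -0.06] w 0.0132 T [0.06 0.3  0.01] q [ 0.04  0.44  1.99 -0.34  0.3   0.54]
```

carry_out([
  [-0.017, -0.098, -0.005, 0, 0, 0],
  [-0.017, -0.098, -0.005, 0, 0, 0],
  [-0.017, -0.098, -0.005, 0, 0, 0],
  [-0.017, -0.098, -0.005, 0, 0, 0],
  [-0.017, -0.098, -0.005, 0, 0, 0],
  [-0.017, -0.098, -0.005, 0, 0, 0],
  [-0.017, -0.098, -0.005, 0, 0, 0],
  [-0.017, -0.098, -0.005, 0, 0, 0],
  [-0.017, -0.098, -0.005, 0, 0, 0],
  [-0.017, -0.098, -0.005, 0, 0, 0],
])

```text
t: 12.95
tool_pos: [0.5622, 0.0065, 0.1009]
tool_rot: [0.168, 0.753, 0.622, 0.138]
force: [0.5, -0.3, -1.3]
grip_width: 0.0132
```

```bash
python3 -c "
from q import *
rep(r.get_state())"
```

```text
t 12.95 pos [0.5622 0.0065 0.1009] along 0.0148 up -0.0006 out 0.0250 F along 0.2 up -0.0 out -1.5 roterr deg world [ 0.02 -0.04 -0.06] w 0.0132 T [ 0.07  0.35 -0.  ] q [-0.04  0.42  2.02 -0.24  0.27  0.37]
```

carry_out([
  [-0.007, -0.037, 0, 0, 0, 0],
  [-0.007, -0.037, 0, 0, 0, 0],
  [-0.007, -0.037, 0, 0, 0, 0],
  [-0.007, -0.037, 0, 0, 0, 0],
  [-0.007, -0.037, 0, 0, 0, 0],
  [-0.007, -0.037, 0, 0, 0, 0],
  [-0.007, -0.037, 0, 0, 0, 0],
  [-0.007, -0.037, 0, 0, 0, 0],
  [-0.007, -0.037, 0, 0, 0, 0],
  [-0.007, -0.037, 0, 0, 0, 0],
])

```text
t: 14.2
tool_pos: [0.5594, -0.0081, 0.1009]
tool_rot: [0.168, 0.753, 0.622, 0.138]
force: [-0.5, -0.1, -1.4]
grip_width: 0.0132
```

```bash
python3 -c "
from q import *
rep(r.get_state())"
```

```text
t 14.2 pos [ 0.5594 -0.0081  0.1009] along 0.0298 up -0.0005 out 0.0250 F along 0.2 up -1.0 out -1.0 roterr deg world [ 0.02 -0.04 -0.05] w 0.0132 T [-0.01  0.33 -0.02] q [-0.07  0.42  2.03 -0.19  0.26  0.29]
```

carry_out([
  [-0.003, -0.017, 0, 0, 0, 0],
  [-0.003, -0.017, 0, 0, 0, 0],
  [-0.003, -0.017, 0, 0, 0, 0],
  [-0.003, -0.017, 0, 0, 0, 0],
  [-0.003, -0.017, 0, 0, 0, 0],
  [-0.003, -0.017, 0, 0, 0, 0],
  [-0.003, -0.017, 0, 0, 0, 0],
  [-0.003, -0.017, 0, 0, 0, 0],
  [-0.003, -0.017, 0, 0, 0, 0],
  [-0.003, -0.017, 0, 0, 0, 0],
])

```text
t: 15.45
tool_pos: [0.5583, -0.0148, 0.1009]
tool_rot: [0.168, 0.753, 0.622, 0.138]
force: [0.1, -0.5, -2.0]
grip_width: 0.0129
```

```bash
python3 -c "
from q import *
rep(r.get_state())"
```

```text
t 15.45 pos [ 0.5583 -0.0148  0.1009] along 0.0366 up -0.0004 out 0.0249 F along 0.5 up -0.7 out -1.8 roterr deg world [ 0.02 -0.04 -0.06] w 0.0129 T [0.03 0.32 0.02] q [-0.09  0.42  2.03 -0.17  0.26  0.25]
```

No contact yet at 36.6 mm. I release here and push the tail end face with closed fingers so the ledge can align itself.

carry_out([
  [0, 0, 0, 0, 0, 0],
  [0, 0, 0, 0, 0, 0],
  [0, 0, 0, 0, 0, 0],
  [0, 0, 0, 0, 0, 0],
  [0, 0, 0, 0, 0, 0],
  [0, 0, 0, 0, 0, 0],
  [0, 0, 0, 0, 0, 0],
  [0, 0, 0, 0, 0, 0],
  [0, 0, 0, 0, 0, 0],
  [0, 0, 0, 0, 0, 0],
], claw=0)

```text
t: 16.7
tool_pos: [0.5583, -0.0148, 0.1009]
tool_rot: [0.168, 0.753, 0.622, 0.138]
force: [0.4, 0.1, -0.1]
grip_width: 0.0852
```

```bash
python3 -c "
from q import *
rep(r.get_state())
for a,v in(('n60',n*.06),('back90',-xw*.09)): print(a,(v/.04).round(3))"
```

```text
t 16.7 pos [ 0.5583 -0.0148  0.1009] along 0.0365 up -0.0004 out 0.0249 F along -0.1 up 0.3 out -0.3 roterr deg world [ 0.02 -0.04 -0.06] w 0.0852 T [-0.01  0.18 -0.05] q [-0.09  0.42  2.03 -0.17  0.26  0.25]
n60 [-0.626  0.121  1.358]
back90 [ 0.428  2.21  -0.   ]
```

carry_out([
  [-0.125, 0.024, 0.272, 0, 0, 0],
  [-0.125, 0.024, 0.272, 0, 0, 0],
  [-0.125, 0.024, 0.272, 0, 0, 0],
  [-0.125, 0.024, 0.272, 0, 0, 0],
  [-0.125, 0.024, 0.272, 0, 0, 0],
  [0.086, 0.442, 0, 0, 0, 0],
  [0.086, 0.442, 0, 0, 0, 0],
  [0.086, 0.442, 0, 0, 0, 0],
  [0.086, 0.442, 0, 0, 0, 0],
  [0.086, 0.442, 0, 0, 0, 0],
])

```text
t: 17.95
tool_pos: [0.5504, 0.079, 0.1558]
tool_rot: [0.168, 0.753, 0.622, 0.138]
force: [0.3, -0.7, -0.6]
grip_width: 0.0856
```

Run:
```python
from q import *
rep(r.get_state())
grab('side','s4');grab('scene','c4s');grab('wrist','w4')
for cam,tag in(('scene','c4s'),('side','s4'),('wrist','w4')):
    X=pts(cam,tag).reshape(-1,3);im=load(tag)[0].reshape(-1,3).astype(int);D=X-M
    a,u,o=D@xw,D@up,D@n
    m=(o>.049)&(o<.062)&(abs(u)<.02)&(a>-.04)&(a<.12)&(im[:,0]-im[:,2]>25)
    print(cam,m.sum(),'top a',np.percentile(a[m],[1,99]).round(4),'u',np.percentile(u[m],[2,98]).round(4),'o',np.median(o[m]).round(4), 'slope',np.polyfit(a[m],u[m],1).round(3),np.polyfit(a[m],o[m],1).round(3))
a=cv2.imread('pics/s4.png')[90:270,200:400];b=cv2.imread('pics/c4s.png')[220:400,200:400]
cv2.imwrite('pics/p4.png',np.hstack([cv2.resize(x,None,fx=2,fy=2) for x in(a,b)]))
```

```text
t 17.95 pos [0.5504 0.079  0.1558] along -0.0540 up -0.0002 out 0.0855 F along 0.6 up 0.2 out -0.7 roterr deg world [ 0.02 -0.03 -0.05] w 0.0856 T [ 0.09  0.18 -0.01] q [ 0.12  0.32  1.99 -0.32  0.43  0.57]
scene 380 top a [-0.0156  0.0818] u [-0.0055  0.0093] o 0.0554 slope [0.003 0.003] [0.    0.055]
side 175 top a [-0.0173  0.0386] u [-0.0089  0.0044] o 0.0554 slope [ 0.052 -0.003] [0.039 0.055]
wrist 2438 top a [-0.0181  0.0414] u [-0.0072  0.0062] o 0.056 slope [ 0.004 -0.   ] [0.019 0.055]
```

View pics/p4.png

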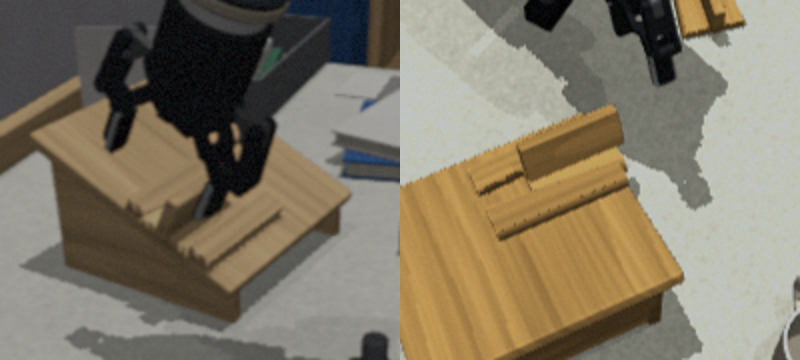

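carry_out([
  [0, 0, 0, 0, 0, 0],
  [0, 0, 0, 0, 0, 0],
  [0, 0, 0, 0, 0, 0],
  [0.107, -0.021, -0.232, 0, 0, 0],
  [0.107, -0.021, -0.232, 0, 0, 0],
  [0.107, -0.021, -0.232, 0, 0, 0],
  [0.107, -0.021, -0.232, 0, 0, 0],
  [0.107, -0.021, -0.232, 0, 0, 0],
  [0.107, -0.021, -0.232, 0, 0, 0],
  [0, 0, 0, 0, 0, 0],
], claw=1)

```text
t: 19.35
tool_pos: [0.5761, 0.0732, 0.0988]
tool_rot: [0.167, 0.753, 0.622, 0.138]
force: [-0.2, 0.5, 0.1]
grip_width: 0.0
```

carry_out([
  [-0.008, -0.042, 0, 0, 0, 0],
  [-0.008, -0.042, 0, 0, 0, 0],
  [-0.008, -0.042, 0, 0, 0, 0],
  [-0.008, -0.042, 0, 0, 0, 0],
  [-0.008, -0.042, 0, 0, 0, 0],
  [-0.008, -0.042, 0, 0, 0, 0],
  [-0.008, -0.042, 0, 0, 0, 0],
  [-0.008, -0.042, 0, 0, 0, 0],
  [-0.008, -0.042, 0, 0, 0, 0],
  [-0.008, -0.042, 0, 0, 0, 0],
])

```text
t: 20.6
tool_pos: [0.5729, 0.0564, 0.0996]
tool_rot: [0.168, 0.753, 0.622, 0.138]
force: [0.4, -0.4, 0.1]
grip_width: -0.0002
```

```bash
python3 -c "
from q import *
rep(r.get_state())"
```

```text
t 20.6 pos [0.5729 0.0564 0.0996] along -0.0362 up -0.0002 out 0.0234 F along 0.3 up 0.5 out -0.1 roterr deg world [ 0.02 -0.05 -0.05] w -0.0002 T [0.05 0.19 0.04] q [ 0.07  0.45  1.98 -0.37  0.31  0.59]
```

carry_out([
  [-0.005, -0.025, 0, 0, 0, 0],
  [-0.005, -0.025, 0, 0, 0, 0],
  [-0.005, -0.025, 0, 0, 0, 0],
  [-0.005, -0.025, 0, 0, 0, 0],
  [-0.005, -0.025, 0, 0, 0, 0],
  [-0.005, -0.025, 0, 0, 0, 0],
  [-0.005, -0.025, 0, 0, 0, 0],
  [-0.005, -0.025, 0, 0, 0, 0],
  [-0.005, -0.025, 0, 0, 0, 0],
  [-0.005, -0.025, 0, 0, 0, 0],
])

```text
t: 21.85
tool_pos: [0.571, 0.0466, 0.0996]
tool_rot: [0.168, 0.753, 0.622, 0.138]
force: [1.1, 1.7, -0.5]
grip_width: 0.0002
```

```bash
python3 -c "
from q import *
rep(r.get_state())"
```

```text
t 21.85 pos [0.571  0.0466 0.0996] along -0.0262 up -0.0003 out 0.0234 F along -1.9 up 0.4 out -0.8 roterr deg world [ 0.01 -0.03 -0.06] w 0.0002 T [0.31 0.23 0.17] q [ 0.05  0.44  1.99 -0.35  0.3   0.55]
```

carry_out([
  [-0.002, -0.012, 0, 0, 0, 0],
  [-0.002, -0.012, 0, 0, 0, 0],
  [-0.002, -0.012, 0, 0, 0, 0],
  [-0.002, -0.012, 0, 0, 0, 0],
  [-0.002, -0.012, 0, 0, 0, 0],
  [-0.002, -0.012, 0, 0, 0, 0],
  [-0.002, -0.012, 0, 0, 0, 0],
  [-0.002, -0.012, 0, 0, 0, 0],
  [-0.002, -0.012, 0, 0, 0, 0],
  [-0.002, -0.012, 0, 0, 0, 0],
])

```text
t: 23.1
tool_pos: [0.5703, 0.0418, 0.0997]
tool_rot: [0.168, 0.753, 0.622, 0.138]
force: [0.4, 2.7, 1.3]
grip_width: -0.0002
```

```bash
python3 -c "
from q import *
rep(r.get_state())"
```

```text
t 23.1 pos [0.5703 0.0418 0.0997] along -0.0213 up 0.0000 out 0.0234 F along -2.8 up 0.4 out 1.3 roterr deg world [ 0.01 -0.02 -0.06] w -0.0002 T [0.52 0.04 0.27] q [ 0.04  0.44  1.99 -0.34  0.29  0.53]
```

carry_out([
  [-0.002, -0.012, 0, 0, 0, 0],
  [-0.002, -0.012, 0, 0, 0, 0],
  [-0.002, -0.012, 0, 0, 0, 0],
  [-0.002, -0.012, 0, 0, 0, 0],
  [-0.002, -0.012, 0, 0, 0, 0],
  [-0.002, -0.012, 0, 0, 0, 0],
  [-0.002, -0.012, 0, 0, 0, 0],
  [-0.002, -0.012, 0, 0, 0, 0],
  [-0.002, -0.012, 0, 0, 0, 0],
  [-0.002, -0.012, 0, 0, 0, 0],
])

```text
t: 24.35
tool_pos: [0.5698, 0.0371, 0.1]
tool_rot: [0.168, 0.752, 0.622, 0.139]
force: [1.8, 5.3, 2.5]
grip_width: 0.0002
```

```bash
python3 -c "
from q import *
rep(r.get_state())"
```

```text
t 24.35 pos [0.5698 0.0371 0.1   ] along -0.0166 up 0.0005 out 0.0235 F along -5.5 up 1.8 out 2.0 roterr deg world [ 0.    0.03 -0.07] w 0.0002 T [ 0.77 -0.21  0.44] q [ 0.03  0.44  2.   -0.32  0.29  0.51]
```

carry_out([
  [-0.002, -0.01, 0, 0, 0, 0],
  [-0.002, -0.01, 0, 0, 0, 0],
  [-0.002, -0.01, 0, 0, 0, 0],
  [-0.002, -0.01, 0, 0, 0, 0],
  [-0.002, -0.01, 0, 0, 0, 0],
  [-0.002, -0.01, 0, 0, 0, 0],
  [0, 0, 0, 0, 0, 0],
  [0, 0, 0, 0, 0, 0],
  [0, 0, 0, 0, 0, 0],
  [0, 0, 0, 0, 0, 0],
])

```text
t: 25.6
tool_pos: [0.5696, 0.0355, 0.1]
tool_rot: [0.168, 0.752, 0.622, 0.139]
force: [2.7, 13.1, 1.5]
grip_width: 0.0005
```

```bash
python3 -c "
from q import *
rep(r.get_state())"
```

```text
t 25.6 pos [0.5696 0.0355 0.1   ] along -0.0149 up 0.0006 out 0.0235 F along -13.4 up 0.8 out 1.3 roterr deg world [-0.03  0.08 -0.11] w 0.0005 T [ 1.78 -0.3   0.85] q [ 0.02  0.44  2.   -0.32  0.29  0.5 ]
```

carry_out([
  [-0.002, -0.008, 0, 0, 0, 0],
  [-0.002, -0.008, 0, 0, 0, 0],
  [-0.002, -0.008, 0, 0, 0, 0],
  [0, 0, 0, 0, 0, 0],
  [0, 0, 0, 0, 0, 0],
  [0, 0, 0, 0, 0, 0],
  [0, 0, 0, 0, 0, 0],
  [0, 0, 0, 0, 0, 0],
  [0, 0, 0, 0, 0, 0],
  [0, 0, 0, 0, 0, 0],
])

```text
t: 26.85
tool_pos: [0.5696, 0.0354, 0.1001]
tool_rot: [0.168, 0.752, 0.622, 0.14]
force: [4.0, 20.7, 1.5]
grip_width: 0.0002
```

```bash
python3 -c "
from q import *
rep(r.get_state())"
```

```text
t 26.85 pos [0.5696 0.0354 0.1001] along -0.0149 up 0.0007 out 0.0236 F along -21.1 up 0.7 out 1.4 roterr deg world [-0.08  0.14 -0.16] w 0.0002 T [ 3.11 -0.38  1.49] q [ 0.02  0.44  2.   -0.31  0.28  0.49]
```

It held at 21 N without moving (along unchanged at -14.9 mm), so it is wedged. Backing off and checking.

carry_out([
  [0.019, 0.1, 0, 0, 0, 0],
  [0.038, 0.2, 0, 0, 0, 0],
  [0.038, 0.2, 0, 0, 0, 0],
  [0.038, 0.2, 0, 0, 0, 0],
  [-0.15, 0.029, 0.324, 0, 0, 0],
  [-0.15, 0.029, 0.324, 0, 0, 0],
  [-0.15, 0.029, 0.324, 0, 0, 0],
  [-0.15, 0.029, 0.324, 0, 0, 0],
  [-0.15, 0.029, 0.324, 0, 0, 0],
  [0, 0, 0, 0, 0, 0],
])

```text
t: 28.1
tool_pos: [0.5441, 0.0675, 0.1657]
tool_rot: [0.168, 0.752, 0.621, 0.139]
force: [-0.0, 0.3, 0.3]
grip_width: -0.0001
```

Run:
```python
from q import *
rep(r.get_state())
grab('side','s5');grab('scene','c5s');grab('wrist','w5')
for cam,tag in(('scene','c5s'),('side','s5'),('wrist','w5')):
    X=pts(cam,tag).reshape(-1,3);im=load(tag)[0].reshape(-1,3).astype(int);D=X-M
    a,u,o=D@xw,D@up,D@n
    m=(o>.049)&(o<.062)&(abs(u)<.02)&(a>-.04)&(a<.12)&(im[:,0]-im[:,2]>25)
    print(cam,m.sum(),'top a',np.percentile(a[m],[1,99]).round(4),'u',np.percentile(u[m],[2,98]).round(4),'o',np.median(o[m]).round(4), 'slope',np.polyfit(a[m],u[m],1).round(3),np.polyfit(a[m],o[m],1).round(3))
a=cv2.imread('pics/s5.png')[90:270,200:400];b=cv2.imread('pics/c5s.png')[220:400,200:400]
cv2.imwrite('pics/p5.png',np.hstack([cv2.resize(x,None,fx=2,fy=2) for x in(a,b)]))
```

```text
t 28.1 pos [0.5441 0.0675 0.1657] along -0.0416 up 0.0003 out 0.0961 F along -0.3 up 0.1 out 0.3 roterr deg world [ 0.    0.07 -0.06] w -0.0001 T [ 0.07  0.22 -0.  ] q [ 0.1   0.29  2.01 -0.29  0.44  0.52]
scene 378 top a [-0.0027  0.0945] u [-0.0058  0.0095] o 0.0551 slope [-0.006  0.004] [-0.005  0.055]
side 309 top a [-0.0047  0.0921] u [-0.0083  0.0048] o 0.0555 slope [-0.001 -0.003] [0.011 0.055]
wrist 539 top a [0.0356 0.0654] u [-0.0038  0.0052] o 0.0563 slope [0.    0.001] [-0.009  0.057]
```

View pics/p5.png

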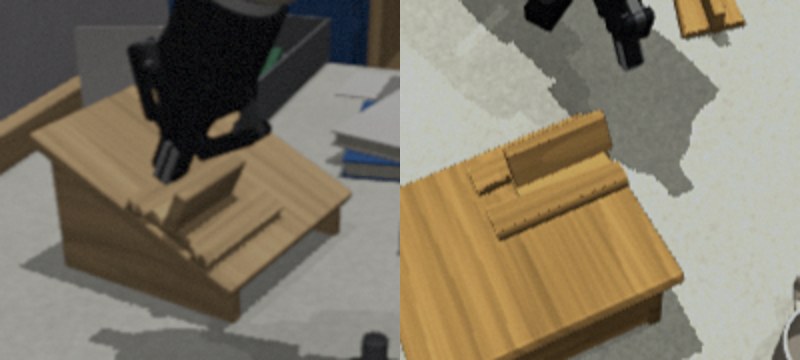

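View pics/c5s.png

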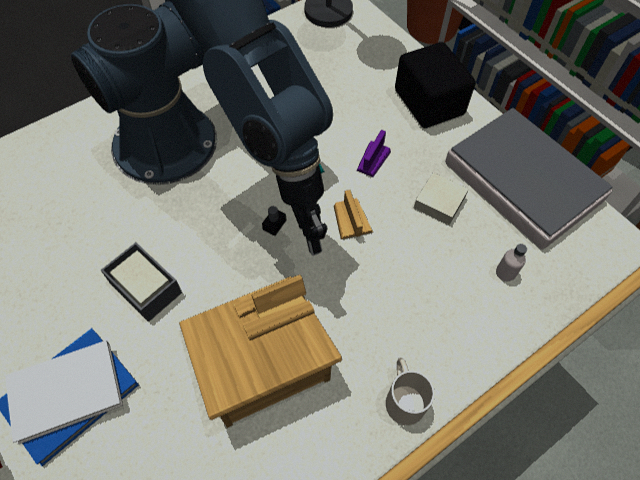

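The ledge is seated square with its middle about 50 mm in, nothing touches it, and the other objects look unmoved. Handing in.

```bash
python3 -c "
from bench import r
print(r.hand_in())"
```

```text
the job is handed in; nothing more can be done
None
```

The narrow-footed ledge is wedged in the dovetail way, and I handed the job in at about 28 s of the 66 s allowed; no verdict was reported.

- **Fitting:** I slid it in narrow end first while gripping the fin and felt no contact down to 37 mm. I then released it and pushed on the fin's tail with closed fingers. Resistance rose from 5 N to 13 N to 21 N, and it did not move during the last step, from 13 N to 21 N.
- **Last checks:** After I backed off, the scene and side views put the ledge's middle about 50 mm past the mouth. It sits square, with its underside on the board to within about 1 mm. The tool force was back near zero and nothing touched the ledge. By eye in the scene view, the wide ledge and the other objects in view had not moved; the turquoise look-alike was mostly hidden behind the arm.
- **Disagreements:** None failed. The scene and side views differed by 2–4 mm in places, about the calibration's tolerance. I did not try pulling the ledge back out, so that it holds by itself rests on the force readings and the pictures.

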